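Clear the can rack and clamp its sliding stop

TASK

Someone left a plasterer's float lying in the can rack, between the sliding stop and the row of cans: take it out and lay it flat in the low open tray. Then free the stop's clamp knob, push the stop along the rack until it presses the row of cans firmly against the sprung plate behind it (about 15 N of push, and never more than 35 N on the cans), and turn the knob fully tight again while still pushing, so that the row stays squeezed when you let go. Keep the cans upright and leave the jar and the wrench where they are.

Things in the scene. Friction and masses are not known exactly. Their poses are not given: they have to be found in the camera images.
- rack: long low grey can rack fixed on the bench: floor 12 mm thick, 150 mm wide (x), 600 mm long (y from -260 to +340 mm), dark lips 24 mm high along both sides, 134 mm apart. Origin at bench height. Stop at the -y end, row of two cans at +y. Behind the cans a bracket, bolted anywhere over some 50 mm, carries a sprung plate yielding at most 28 mm; its place and stiffness are not reported.
- carriage: sliding stop: steel block 122 mm wide, 95 mm long (y from -95 to 0 mm), top at 60 mm, front plate up to 86 mm; its front face, which presses the cans, is at y = 0. Axes parallel to the rack's, origin on its centre line at bench height. Slides only along the rack's y, towards the cans at +y; drags with about 2 N when the clamp is free.
- knob_grip (a point): on the clamp knob's axis at the height to grip it, 92 mm above the bench, 65 mm behind the stop's front face. The knob is a black upright bar 66 mm long, 16 mm thick, from 77 to 107 mm above the bench. The point's axes are those of the stop and do not turn with the knob.
- knob (a joint): turn of the clamp knob about the vertical, rad: 0 fully tight (stop locked; the bar then lies along the rack's y), growing anticlockwise seen from above to 1.4 fully free. It grips the rack below about 0.6 and stays where it is left; it takes about 0.3 N m.
- tin: the nearer of the two rectangular steel cans, the one the stop will press on: 110 mm (x) by 60 mm (y, along the rack) by 105 mm tall, cap and strap up to 118 mm; nearly empty, 0.2 kg. Origin at the centre of its underside. The like rear can stands behind it with a gap of about 5 to 22 mm, and there is more slack behind that: feel for it.
- float: the obstacle, a plain wooden plasterer's float lying flat on the rack's floor: board 76 mm (its x) by 120 mm (its y) by 12 mm thick; on it a handle bar along its y, 100 mm long, 26 mm wide, from 35 to 61 mm above the underside, on two posts. 0.25 kg. Origin at the centre of its underside, z up.
- tray: low open grey plastic tray fixed on the bench, 180 mm (its x) by 150 mm (its y), walls 25 mm high and 4 mm thick, floor 4 mm thick. Origin at the centre of its underside. A closed black case of about the same footprint, 50 mm high, stands at the other of the two places on this side.
- case: closed black plastic case, 175 by 140 by 50 mm, fixed on the bench; bystander. Origin at the centre of its underside.
- jar: bystander: glass jar with a steel lid, 72 mm across and 90 mm tall. Origin at the centre of its underside.
- wrench: bystander: steel wrench 180 mm long, lying on the bench. Origin under its middle.
Things that resemble listed ones, but are neither listed nor needed, are in the scene too. Leave any yellow look-alike of the float alone.

How it is judged (in metres and radians):
On the way, in this order (a step that is already met when the one before it is completed fails the run):
1. the float lies flat inside the tray, released (x of float in the frame of tray between -0.045 and 0.045 m and y of float in the frame of tray between -0.05 and 0.05 m and z of float in the frame of tray between -0.005 and 0.012 m and angle between float's own z axis and vertical below 0.12 rad and contact force between the fingers and float below 0.3 N), for 0.2 s.
2. the knob is free and the stop is pressing on the cans (value of joint knob above 0.8 rad and contact force between carriage and tin above 5 N), for 0.1 s.
At the end, for the whole second after the job is handed in: the float lies flat (within 0.12 rad) on the tray's floor with its centre within 45 mm (x) and 50 mm (y) of the tray's; the knob is within 0.25 rad of fully tight; the released stop still presses on the nearer can with 5 to 25 N and is at rest; the can stands upright within 0.1 rad (x of float in the frame of tray between -0.045 and 0.045 m and y of float in the frame of tray between -0.05 and 0.05 m and z of float in the frame of tray between -0.005 and 0.012 m and angle between float's own z axis and vertical below 0.12 rad and value of joint knob below 0.25 rad and contact force between carriage and tin between 5 and 25 N and linear speed of carriage below 0.005 m/s and linear speed of float below 0.01 m/s and angle between tin's own z axis and vertical below 0.1 rad); the robot touches nothing.
It fails at once if the cans are crushed: the stop presses on them with more than 35 N (contact force between carriage and tin above 35 N).
It fails at once if a bystander (jar or wrench) is shifted by more than 30 mm (distance of any of jar, wrench from where it was at the start of the episode above 0.03 m).
It also fails if it takes over 64 s, if anything falls off the work surface, if the arm or the gripper's body presses on something with over 40 N, if the wrist force passes 120 N, or if a joint passes its speed limit or range.

ROBOT

A 7-joint arm with a two-finger parallel gripper is mounted at the origin on the work surface. World frame = base frame: x ahead of the robot, y to its left, z up, the work surface at z = 0. Lengths are in mm, angles in rad, forces in N, time in s.
With the tool pointing down it reaches from about 400 to 875 mm from the base axis. Payload 4.4 kg.
Tool frame: the origin (TCP) lies on the centre line of the jaws, within the pads' length; the fingertips stand 25 mm ahead of it and the grasp point (between the pads) lies 6 mm ahead of it (ctrl.finger_overhang is the distance from the TCP to the fingertips, in mm); z points along the fingers, y is the line along which they close (so a half turn about z gives the same grasp; the last joint's range is limited). The gripper opens to 85 mm and grips with 20 to 120 N. Pads are 22 mm wide; open, the fingers measure 114 mm over their backs; the gripper's body (76 mm by 85 mm) begins 54 mm behind the grasp point. The pads swing forward as they close: fully open they stand 13 mm farther back than shut.
Start: joints at [1.237, 0.628, 0.038, 1.517, -0.027, 0.996, -0.02], TCP at [172.023, -626.838, 256.313] pointing down, gripper open.
Joint ranges: [-3.06, 3.06], [-0.37, 2.12], [-1.25, 1.32], [0.18, 2.47], [-1.1, 4.24], [0.23, 1.98], [-2.94, 2.94]. Speed limits (rad/s): [2.57, 2.57, 3.14, 3.14, 3.14, 3.14, 3.14].

INTERFACE

Orientations are given as [roll, pitch, yaw] about the fixed x, y, z axes, in that order (R = Rz(yaw) Ry(pitch) Rx(roll)).
In Python, from cell import ctrl gives the robot as it stands. The module is installed in compiled form; this text tells all that it offers.
- The arm moves only by the tool play_rows, never from a script. Its argument "targets" is a list of rows, each a list of 5 numbers: the closure, from 0 (fully open) to 1 (shut), then the shift along the tool's x, y, z in cm, then the turn about the tool's z in degrees. In form: [[gripper, dx, dy, dz, spin], ...]. A call has 1 to 10 rows; each row is the pose to reach, as a shift and turn from the pose commanded when the call began, along the tool's axes at that moment; what a row does not reach only later rows make up. A row lasts 1/10 s, in which the tool goes at most 50 mm and 8.59 degrees, less where a joint would pass 70% of its speed; a pose out of reach is approached as far as the arm can. A call with a gripper value outside its range is refused whole. The fingers move at their own pace and stop on an object; the grip force is fixed at half the most. Time passes only in rows, so rows that repeat a pose let the fingers close. It gives the time, the measured TCP pose, the force, the opening and the grip force at its end, in the units of the state.
- ctrl.read_state(): the state, without advancing time (a new reading comes with each control period).
- ctrl.get_image(name): name is "scene" or "top"; returns (picture, depth): 400x640x3 uint8, red, green, blue; 400x640 float32, mm along the optical axis (not along the pixel's ray), 0 where there is no reading.
- ctrl.calibration(name): a dict with "vfov" (degrees; the focal length in pixels is half the picture's height over the tangent of half this angle, whatever the lens; pixels are square), "cx", "cy" (the principal point, pixels), "extrinsics" (4x4, takes a point from camera to world coordinates). Camera axes: x right, y down, z forward; pixel columns grow to the right and rows downward; lengths in mm; the calibration is good to about 2 mm. A picture is of the moment at which its call begins. calibration takes no time and is no camera call.
- ctrl.finish_job(): hands the job in; it is judged then, once.
Trained networks look in the newest picture that a camera, given by its name, has taken for a name from the list of things; names that differ only in an ending like _2 or _b are one class to them, and where a whole thing is asked for, a point or a joint stands for the part that bears it (a point fixed in the world has none). Each returns a list of dicts, best first, with "confidence" (0 to 1); they miss things now and then, are a little off and sometimes report something else, mostly with a low value. They report only what shows in the picture. A call takes as long as a camera call. They do not tell look-alikes from the thing itself.
- ctrl.search_frame(camera, name): "bbox" ([left, top, right, bottom] in pixels, round what is visible of it).
- ctrl.trace(camera, name): "pixels" (400x640 bool, what is visible of it) and "bbox" ([left, top, right, bottom] in pixels, round what is visible of it).
The state is a dict: "clock": time; "qpos": joint angles; "qd": joint speeds; "tau": joint torques, N m; "eef_pos": TCP position; "tool_rot": TCP orientation; "force": force on the tool from outside, world axes, zero at the start; "torque": the same for the moment, N m; "width": finger opening in mm; "gripper_force": force on a finger pad.
Only numpy, scipy, OpenCV 4.12 (cv2) and the standard library are available. Lean on these libraries where they do the work, as an engineer would, in place of code of your own. Each camera call takes 0.05 s, during which the arm holds its last target. There are 200 camera calls.

## Working session

There is one attempt and no reset: what is moved stays moved. The work goes in short steps, Python scripts to look and compute and a tool call to move; the robot and the scene stay as the last step left them, time stands still between calls to the robot, and variables do not carry over. Pictures are saved under pics/ and viewed, at most 10 in all, crops included, and the job is handed in when it is done.

Besides the shell and the picture viewer there is one more tool, called after "Emit:" as name([rows], argument=value, ...), one row to a line, values as JSON. play_rows: Moves the arm, as the interface text tells. Its arguments: {"type":"object","properties":{"targets":{"type":"array"}},"required":["targets"]}

```bash
mkdir -p pics
cat > h.py <<'E'
import numpy as np, cv2
from cell import ctrl
def cloud(cam):
    im,d=ctrl.get_image(cam); c=ctrl.calibration(cam)
    f=200/np.tan(np.radians(c["vfov"])/2); v,u=np.mgrid[:400,:640]
    P=np.stack([(u-c["cx"])/f*d,(v-c["cy"])/f*d,d,np.ones_like(d)],-1)@np.array(c["extrinsics"]).T
    P=P[...,:3]; P[d<=0]=np.nan
    return im,P
def save(im,n): cv2.imwrite("pics/"+n,im[...,::-1])
E
python3 - <<'E'
from h import *
for cam in("top","scene"):
    im,P=cloud(cam); save(im,cam+"0.png")
    print(cam,np.array(ctrl.calibration(cam)["extrinsics"])[:3,3])
    for n in("carriage","knob_grip","tin","float","tray","case","jar","wrench"):
        for r in ctrl.trace(cam,n)[:3]:
            m=r["pixels"]; q=P[m]; q=q[~np.isnan(q[:,0])]
            if len(q): print(n,round(r["confidence"],2),np.array(r["bbox"]).round(),np.median(q,0).round(),np.percentile(q,2,0).round(),np.percentile(q,98,0).round())
print(ctrl.read_state())
E
```

```text
top [ 370.61435262   11.55700279 1248.5540097 ]
carriage 0.91 [328. 179. 368. 222.] [470. -61.  63.] [ 414. -111.   15.] [535. -13. 110.]
knob_grip 0.88 [335. 180. 368. 220.] [472. -61.  63.] [ 414. -111.   19.] [534. -14. 110.]
tin 0.86 [253. 169. 282. 208.] [507. 180. 118.] [454. 150.  47.] [560. 215. 132.]
tin 0.59 [329. 108. 351. 136.] [713. -33.  90.] [690. -64.  12.] [754.  -3.  96.]
float 0.71 [288. 180. 329. 212.] [487.  65.  27.] [447.   7.  20.] [534. 125.  78.]
float 0.67 [202. 241. 232. 280.] [290. 338.  16.] [233. 309.   7.] [347. 384.  65.]
float 0.62 [407. 272. 448. 313.] [ 194. -306.   15.] [ 135. -364.    8.] [ 249. -256.   66.]
tray 0.89 [386. 192. 438. 244.] [ 422. -272.    7.] [ 334. -342.    1.] [ 508. -195.   29.]
tray 0.7 [328. 111. 349. 135.] [715. -33.  90.] [690. -64.  22.] [754.  -0.  96.]
case 0.85 [388. 119. 434. 174.] [ 647. -261.   52.] [ 564. -332.   15.] [ 734. -195.   57.]
jar 0.82 [329. 110. 349. 136.] [713. -33.  90.] [690. -63.  16.] [751.  -2.  96.]
jar 0.72 [270. 106. 294. 157.] [701. 150.   8.] [631. 121.   0.] [795. 183.  14.]
wrench 0.72 [268
[... 1148 characters left out ...]
1.] [541. -14. 107.]
{'clock': 0.9, 'qpos': array([ 1.23719283,  0.62838565,  0.03854222,  1.5174052 , -0.02702753,
        0.9963003 , -0.02000919]), 'qd': array([ 0.00011562,  0.00024648, -0.0005546 ,  0.00035011, -0.00132052,
        0.00030742,  0.00066994]), 'tau': array([-8.61555254e-04, -5.63274872e+01,  1.22579858e+00, -1.93787491e+01,
        1.10347624e-02,  1.56203194e-03, -1.46581979e-06]), 'eef_pos': array([ 172.01138943, -626.8395145 ,  256.32182773]), 'tool_rot': array([ 3.14157247e+00, -3.56386291e-05,  2.67720061e-01]), 'force': array([0.0201419 , 0.64128903, 1.03243952]), 'torque': array([0.0005162 , 0.04137988, 0.04747881]), 'gripper_force': 0.0, 'width': 85.1805749842908}
```

Run:
```python
from h import *
im,P=cloud("top"); c=im[95:295,190:460]
save(cv2.resize(c,None,fx=2.9,fy=2.9,interpolation=cv2.INTER_CUBIC),"crop.png")
np.save("P.npy",P); np.save("im.npy",im)
```

```text
(no output)
```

View pics/crop.png

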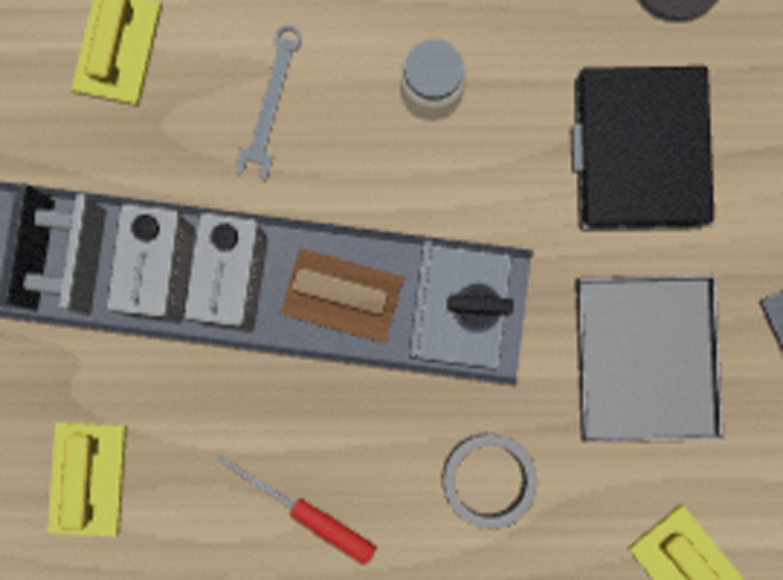

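Run:
```python
from h import *
P=np.load("P.npy"); im=np.load("im.npy").astype(int)
v,u=np.mgrid[:400,:640]
def box(a,b,c,d): return (u>=190+a/2.9)&(u<=190+c/2.9)&(v>=95+b/2.9)&(v<=95+d/2.9)
def rep(n,m):
    q=P[m]; r=cv2.minAreaRect(q[:,:2].astype(np.float32)); md=q.mean(0)
    w=np.linalg.svd(q[:,:2]-q[:,:2].mean(0),full_matrices=False)[2][0]
    print(n,len(q),"rect",np.round(r[0],1),np.round(r[1],1),round(r[2],1),"mean",md.round(1),"dir from y deg",round(np.degrees(np.arctan(-w[0]/w[1])),1))
z=P[...,2]
fl=box(270,235,410,355)
rep("handle",fl&(z>62)&(z<85)); 
wood=fl&(im[...,0]-im[...,2]>35)
rep("board",wood&(z>15)&(z<32))
kb=box(400,230,525,375)
rep("knob",kb&(z>98)&(z<115)); rep("frontplate",kb&(z>78)&(z<95)); rep("block",kb&(z>52)&(z<68))
for a,b in(((100,190,190,330)),((180,200,270,340)))and[]: pass
t1=box(180,200,270,345);t2=box(100,190,186,335)
rep("tin1",t1&(z>98)&(z<112));rep("tin2",t2&(z>98)&(z<112))
rep("tray",box(560,260,740,455)&(z>16)&(z<40)); rep("trayfloor",box(590,290,705,425)&(z<14))
rep("plate",box(55,180,108,325)&(z>50))
# lips
rep("lips+",box(0,170,530,260)&(z>18)&(z<30)); 
print(P[200,300])
```

```text
handle 275 rect [478.9  45.4] [144.2  42.6] 61.3 mean [489.3  65.4  74.2] dir from y deg -17.1
board 584 rect [491.1  66.2] [119.   74.9] 74.1 mean [489.   64.9  26. ] dir from y deg -14.9
knob 124 rect [472.8 -78.9] [65.8 16.1] 85.9 mean [472.5 -78.9 108.1] dir from y deg -4.4
frontplate 153 rect [476.7 -55.1] [ 81.7 120. ] 82.4 mean [477.4 -36.6  86.2] dir from y deg -81.5
block 890 rect [475.4 -61.6] [ 94.8 122.1] 82.4 mean [473.9 -62.4  62. ] dir from y deg 83.5
tin1 29 rect [498.7 170.1] [ 50.8 115.6] 64.5 mean [496.  161.6 105.6] dir from y deg 75.6
tin2 48 rect [504.4 245.5] [ 57.4 117.4] 51.1 mean [506.1 241.2 105.3] dir from y deg 74.5
tray 353 rect [ 420.9 -269.6] [180.  151.3] 1.1 mean [ 423.8 -271.6   25.2] dir from y deg 68.1
trayfloor 1873 rect [ 423.  -274.2] [128.3 148.5] 89.8 mean [ 422.5 -273.6    6.1] dir from y deg 85.7
plate 386 rect [520.6 344. ] [123.7  64.1] 15.2 mean [529.6 341.3  86.7] dir from y deg 86.6
lips+ 599 rect [566.6 153.9] [589.5  84.3] 88.4 mean [568.2 166.9  24.7] dir from y deg -5.5
[479.42212986  89.84874035  26.21446631]
```

```bash
cat >> h.py <<'E'
def go(x,y,z,yaw,frm=None):
    if frm is None:
        s=ctrl.read_state(); p=np.array(s["eef_pos"]); a=s["tool_rot"][2]
    else: p=np.array(frm[:3]); a=np.radians(frm[3])
    d=np.array([x,y,z])-p; c,s_=np.cos(a),np.sin(a)
    sp=(-(yaw-np.degrees(a))+180)%360-180
    print("dx %.2f dy %.2f dz %.2f spin %.1f"%((d[0]*c+d[1]*s_)/10,(d[0]*s_-d[1]*c)/10,-d[2]/10,sp))
E
python3 - <<'E'
from h import *
go(470,-300,256,45); go(490,66,150,74,(470,-300,256,45))
E
```

```text
dx 37.39 dy -23.63 dz 0.03 spin -29.7
dx 27.29 dy -24.47 dz 10.60 spin -29.0
```

Emit:
play_rows([
  [0,37.4,-23.6,0,-29.7],
  [0,37.4,-23.6,0,-29.7],
  [0,37.4,-23.6,0,-29.7],
  [0,37.4,-23.6,0,-29.7],
  [0,37.4,-23.6,0,-29.7],
  [0,37.4,-23.6,0,-29.7],
  [0,37.4,-23.6,0,-29.7],
  [0,37.4,-23.6,0,-29.7],
  [0,37.4,-23.6,0,-29.7],
  [0,37.4,-23.6,0,-29.7],
])

```text
clock: 1.95
eef_pos: [475.7, -293.4, 256.7]
tool_rot: [3.141, -0.005, 0.797]
force: [-0.2, 0.6, 0.5]
width: 85.1
gripper_force: 0.0
```

Emit:
play_rows([
  [0,27.3,-24.5,10.6,-29],
  [0,27.3,-24.5,10.6,-29],
  [0,27.3,-24.5,10.6,-29],
  [0,27.3,-24.5,10.6,-29],
  [0,27.3,-24.5,10.6,-29],
  [0,27.3,-24.5,10.6,-29],
  [0,27.3,-24.5,10.6,-29],
  [0,27.3,-24.5,10.6,-29],
  [0,27.3,-24.5,10.6,-29],
  [0,27.3,-24.5,10.6,-29],
])

```text
clock: 2.95
eef_pos: [489.8, 66.1, 150.2]
tool_rot: [-3.141, 0.001, 1.294]
force: [-0.4, -1.9, 0.3]
width: 85.4
gripper_force: 0.0
```

Run:
```python
from h import *
s=ctrl.read_state(); print(s["eef_pos"],np.degrees(s["tool_rot"]),s["qpos"],s["force"]); go(490,66,66,74); go(490,66,150,74)
im,P=cloud("scene"); save(cv2.resize(im[130:290,180:440],None,fx=3,fy=3),"s1.png")
```

```text
[489.75077177  66.06613143 150.19420037] [-1.79988843e+02  3.82851574e-02  7.41260282e+01] [-0.05215595  0.57787997 -0.20211835  2.04270892  0.21549402  0.54114296
 -0.68471104] [-0.40470398 -1.88852629  0.34618   ]
dx 0.00 dy 0.03 dz 8.42 spin 0.1
dx 0.00 dy 0.03 dz 0.02 spin 0.1
```

View pics/s1.png

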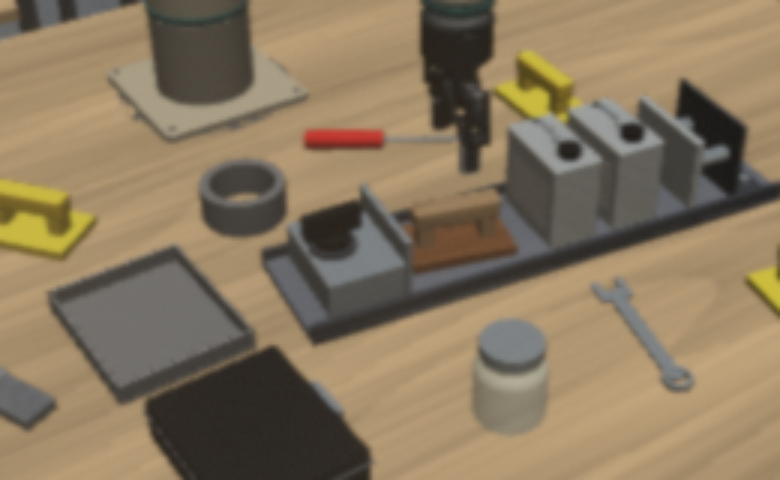

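Crop shows the wooden float (about 460,225) in the rack between stop and cans, with the open gripper hanging above it, handle aligned. Going down.

Emit:
play_rows([
  [0,0,0,3,0],
  [0,0,0,6,0],
  [0,0,0,7.5,0],
  [0,0,0,8.4,0],
  [0,0,0,8.4,0],
  [1,0,0,8.4,0],
  [1,0,0,8.4,0],
  [1,0,0,8.4,0],
  [1,0,0,8.4,0],
  [1,0,0,8.4,0],
])

```text
clock: 4.0
eef_pos: [490.2, 66.1, 67.0]
tool_rot: [3.14, -0.0, 1.292]
force: [-0.2, 0.3, 6.7]
width: 24.9
gripper_force: 60.2
```

Emit:
play_rows([
  [1,0,0,0,0],
  [1,0,0,0,0],
  [1,0,0,-2,0],
  [1,0,0,-5,0],
  [1,0,0,-9,0],
  [1,0,0,-13,0],
  [1,0,0,-16,0],
  [1,0,0,-16,0],
])

```text
clock: 4.8
eef_pos: [492.0, 66.5, 229.9]
tool_rot: [3.134, -0.003, 1.292]
force: [1.6, 0.1, -2.8]
width: 24.8
gripper_force: 59.8
```

Run:
```python
from h import *
s=ctrl.read_state();print(s["eef_pos"],s["qpos"]); go(422,-271,220,0); 
go(422,-271,60,0,(422,-271,220,0))
```

```text
[491.98293454  66.53905604 229.92635512] [-0.00886234  0.45290669 -0.25629502  1.96894875  0.16774909  0.73178484
 -0.64333991]
dx -34.38 dy 2.55 dz 0.99 spin 74.0
dx 0.00 dy 0.00 dz 16.00 spin 0.0
```

Emit:
play_rows([
  [1,-3,0.2,0,7],
  [1,-7,0.5,0.3,15],
  [1,-11,0.8,0.4,23],
  [1,-15,1.1,0.5,31],
  [1,-19,1.4,0.6,39],
  [1,-23,1.7,0.7,47],
  [1,-27,2,0.8,55],
  [1,-31,2.3,0.9,64],
  [1,-34.4,2.6,1,72],
  [1,-34.4,2.6,1,74],
])

```text
clock: 5.8
eef_pos: [417.5, -277.3, 215.0]
tool_rot: [3.138, 0.003, -0.011]
force: [0.2, 0.1, -2.2]
width: 25.1
gripper_force: 59.8
```

Emit:
play_rows([
  [1,0,0,0,0],
  [1,0,0,0,0],
  [1,0,0,0,0],
])

```text
clock: 6.1
eef_pos: [420.4, -270.3, 215.8]
tool_rot: [-3.14, 0.001, 0.004]
force: [0.8, 0.0, -2.6]
width: 25.1
gripper_force: 59.8
```

Run:
```python
from h import *
s=ctrl.read_state();print(s["eef_pos"],s["qpos"]); go(422,-271,62,0)
```

```text
[ 420.43924491 -270.25993165  215.83692539] [ 0.43466172  0.4752856   0.11526788  1.97547409 -0.08316705  0.69652196
 -0.96551825]
dx 0.16 dy 0.07 dz 15.38 spin 0.2
```

Emit:
play_rows([
  [1,0,0,4,0],
  [1,0,0,8,0],
  [1,0,0,11,0],
  [1,0,0,13.5,0],
  [1,0,0,14.5,0],
  [1,0,0,15.2,0],
  [1,0,0,15.4,0],
  [1,0,0,15.5,0],
  [1,0,0,15.5,0],
])

```text
clock: 7.0
eef_pos: [420.8, -272.2, 62.2]
tool_rot: [3.141, -0.002, 0.001]
force: [0.5, -0.2, -2.5]
width: 25.0
gripper_force: 59.7
```

Emit:
play_rows([
  [1,0,0,0.2,0],
  [1,0,0,0.3,0],
  [1,0,0,0.3,0],
  [0,0,0,0.3,0],
  [0,0,0,0.3,0],
  [0,0,0,0.3,0],
  [0,0,0,0.3,0],
  [0,0,0,-4,0],
  [0,0,0,-9,0],
  [0,0,0,-15,0],
])

```text
clock: 8.0
eef_pos: [419.6, -271.6, 202.4]
tool_rot: [-3.141, 0.002, 0.001]
force: [2.4, -1.2, -0.5]
width: 85.4
gripper_force: 0.0
```

Run:
```python
from h import *
s=ctrl.read_state();print(s["eef_pos"],s["qpos"],s["width"])
im,P=cloud("scene"); save(cv2.resize(im[130:290,180:440],None,fx=3,fy=3),"s2.png")
for h in (0,1): pass
go(473,-79,200,85.9); go(473,-79,200,82.4)
```

```text
[ 419.64904453 -271.59754188  202.42853233] [ 0.43515412  0.49625208  0.11905438  1.98852105 -0.09179514  0.66362192
 -0.9577845 ] 85.4240505016302
dx 4.97 dy -19.51 dz 1.00 spin -85.9
dx 4.97 dy -19.51 dz 1.00 spin -82.4
```

View pics/s2.png

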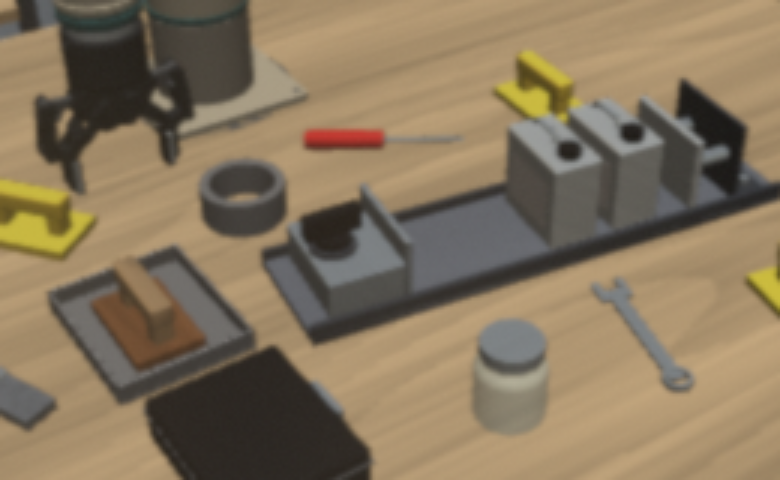

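Float lies flat in the tray (crop ~150,310). Now the knob.

Emit:
play_rows([
  [0,5,-19.5,1,-86],
  [0,5,-19.5,1,-86],
  [0,5,-19.5,1,-86],
  [0,5,-19.5,1,-86],
  [0,5,-19.5,1,-86],
  [0,5,-19.5,1,-86],
  [0,5,-19.5,1,-86],
  [0,5,-19.5,1,-86],
  [0,5,-19.5,1,-86],
  [0,5,-19.5,1,-86],
])

```text
clock: 9.05
eef_pos: [469.9, -76.9, 191.2]
tool_rot: [-3.142, 0.0, 1.507]
force: [0.1, -0.6, -0.5]
width: 85.5
gripper_force: 0.0
```

Emit:
play_rows([
  [0,0,0,0,0],
  [0,0,0,2,0],
  [0,0,0,4,0],
  [0,0,0,4,0],
  [0,0,0,4,0],
])

```text
clock: 9.55
eef_pos: [469.9, -76.8, 151.4]
tool_rot: [-3.141, 0.0, 1.499]
force: [-0.2, -0.5, 0.6]
width: 85.4
gripper_force: 0.0
```

Run:
```python
from h import *
s=ctrl.read_state();print(s["eef_pos"],s["qpos"],s["force"]); go(473,-79,98,85.9)
```

```text
[469.94506973 -76.76398598 151.37359921] [ 0.28909383  0.56278703 -0.26767775  2.0869185   0.28477962  0.52655047
 -0.25862905] [-0.16750626 -0.4569146   0.55119298]
dx -0.20 dy 0.32 dz 5.34 spin -0.0
```

Emit:
play_rows([
  [0,-0.2,0.3,2,0],
  [0,-0.2,0.3,4,0],
  [0,-0.2,0.3,5.3,0],
  [0,-0.2,0.3,5.3,0],
  [1,-0.2,0.3,5.3,0],
  [1,-0.2,0.3,5.3,0],
  [1,-0.2,0.3,5.3,0],
  [1,-0.2,0.3,5.3,0],
  [1,-0.2,0.3,5.3,0],
  [1,-0.2,0.3,5.3,0],
])

```text
clock: 10.55
eef_pos: [473.0, -78.8, 102.0]
tool_rot: [3.14, 0.001, 1.501]
force: [-8.1, 2.5, 39.7]
width: 14.9
gripper_force: 71.3
```

Emit:
play_rows([
  [1,0,0,-0.4,0],
  [1,0,0,-0.6,0],
  [1,0,0,-0.6,0],
])

```text
clock: 10.85
eef_pos: [472.9, -78.8, 102.7]
tool_rot: [-3.141, -0.001, 1.5]
force: [4.4, -0.5, -25.1]
width: 15.2
gripper_force: 66.4
```

Emit:
play_rows([
  [1,0,0,0.22,0],
  [1,0,0,0.22,-3],
  [1,0,0,0.22,-10],
  [1,0,0,0.22,-18],
  [1,0,0,0.22,-26],
  [1,0,0,0.22,-34],
  [1,0,0,0.22,-42],
  [1,0,0,0.22,-50],
  [1,0,0,0.22,-58],
  [1,0,0,0.22,-64],
])

```text
clock: 11.85
eef_pos: [473.8, -78.9, 102.5]
tool_rot: [3.14, 0.001, 2.622]
force: [1.7, 0.6, -7.0]
width: 15.1
gripper_force: 70.7
```

Emit:
play_rows([
  [1,0,0,0,0],
  [1,0,0,0,0],
])

```text
clock: 12.05
eef_pos: [473.8, -79.1, 102.4]
tool_rot: [3.14, 0.002, 2.616]
force: [2.9, 0.8, -4.6]
width: 14.9
gripper_force: 70.9
```

Run:
```python
from h import *
s=ctrl.read_state();print(s["eef_pos"],np.degrees(s["tool_rot"]),s["qpos"],s["force"],s["torque"])
p=s["eef_pos"]; a=np.radians(82.4); yaw=np.degrees(s["tool_rot"][2])
for d in(10,50,60): go(p[0]+d*np.cos(a),p[1]+d*np.sin(a),p[2],yaw)
im,P=cloud("top"); c=im[95:295,190:460]
save(cv2.resize(c,None,fx=2.9,fy=2.9,interpolation=cv2.INTER_CUBIC),"t2.png")
```

```text
[473.75043003 -79.0524678  102.44245365] [1.79935966e+02 8.76285449e-02 1.49868732e+02] [ 0.45199782  0.69551665 -0.51237556  2.10464613  0.69686833  0.51098725
  0.45928002] [ 2.86253933  0.82700432 -4.5519557 ] [ 0.04103978 -0.53840817  0.10772609]
dx 0.38 dy 0.92 dz -0.00 spin 0.0
dx 1.92 dy 4.62 dz -0.00 spin 0.0
dx 2.30 dy 5.54 dz -0.00 spin 0.0
```

View pics/t2.png

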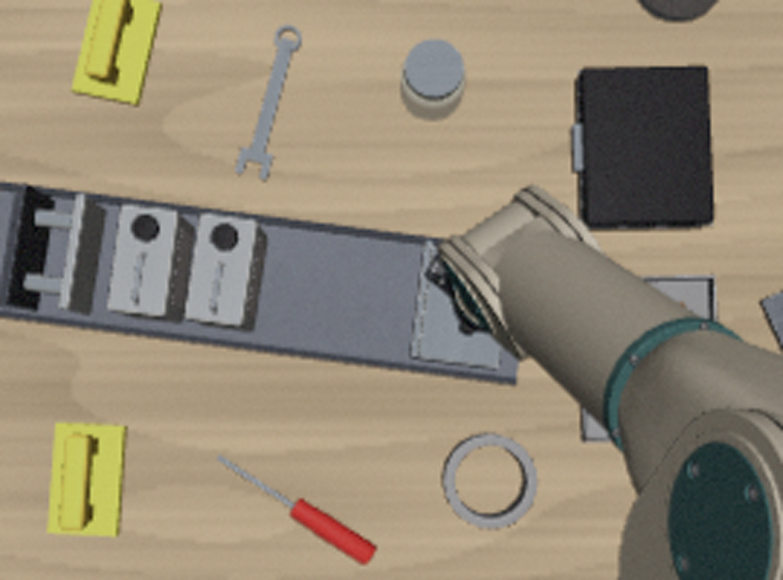

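Stop front at about (425,300) in the crop, first can front at (250,270), rack clear between. Pushing along the rack.

Emit:
play_rows([
  [1,0.19,0.46,0.04,0],
  [1,0.58,1.39,0.04,0],
  [1,0.96,2.31,0.04,0],
  [1,1.42,3.42,0.04,0],
  [1,1.88,4.53,0.04,0],
  [1,2.34,5.64,0.04,0],
  [1,2.8,6.75,0.04,0],
  [1,3.26,7.86,0.04,0],
  [1,3.65,8.78,0.04,0],
  [1,3.84,9.24,0.04,0],
])

```text
clock: 13.1
eef_pos: [487.1, 21.8, 102.4]
tool_rot: [3.14, 0.002, 2.619]
force: [4.0, -2.5, 7.5]
width: 15.1
gripper_force: 73.5
```

```bash
cat >> h.py <<'E'
def st():
    s=ctrl.read_state(); f=np.array(s["force"]); e=np.array([.1323,.9912,0]); l=np.array([.9912,-.1323,0])
    p=np.array(s["eef_pos"]); print("t",s["clock"],"p",p.round(1),"along",round((p-[473.4,-79,0])@e,1),"lat",round((p-[473.4,-79,0])@l,1),"F along",round(f@e,1),"lat",round(f@l,1),"z",f[2].round(1),"yaw",np.degrees(s["tool_rot"][2]).round(1),"T",np.round(s["torque"],2))
E
python3 -c "
from h import *
st()
P=np.load('P.npy');im=np.load('im.npy')
t=ctrl.trace('top','tin')
for r in t[:3]:
    q=P[r['pixels']];q=q[~np.isnan(q[:,0])];a=(q-[473.4,-79,0])@[.1323,.9912,0]-65
    print(r['bbox'],np.median(q,0),'low',np.percentile(a[q[:,2]<70],[1,5,50]) if (q[:,2]<70).any() else '', 'top',np.percentile(a[(q[:,2]>95)&(q[:,2]<112)],[2,50,98]))
"
```

```text
t 13.1 p [487.1  21.8 102.4] along 101.8 lat 0.3 F along -2.0 lat 4.3 z 7.5 yaw 150.0 T [-0.64 -0.84 -0.09]
[252.8, 169.4, 283.2, 210.9] [503.9586778  180.39674862 118.21772663] low [169.99400696 170.83745881 172.29338608] top [171.68720134 172.1497461  216.69413219]
```

Emit:
play_rows([
  [1,0.19,0.46,0,0],
  [1,0.57,1.39,0,0],
  [1,0.96,2.31,0,0],
  [1,1.34,3.24,0,0],
  [1,1.73,4.16,0,0],
  [1,2.11,5.08,0,0],
  [1,2.34,5.64,0,0],
  [1,2.42,5.82,0,0],
  [1,2.42,5.82,0,0],
])

```text
clock: 14.05
eef_pos: [495.4, 83.8, 102.3]
tool_rot: [3.139, 0.002, 2.618]
force: [3.8, -0.8, 5.4]
width: 15.1
gripper_force: 73.2
```

```bash
python3 -c "
from h import *
st()"
```

```text
t 14.05 p [495.4  83.8 102.3] along 164.2 lat 0.3 F along -0.3 lat 3.8 z 5.4 yaw 150.0 T [-0.13 -0.95 -0.02]
```

Emit:
play_rows([
  [1,0.1,0.23,0,0],
  [1,0.19,0.46,0,0],
  [1,0.29,0.69,0,0],
  [1,0.38,0.92,0,0],
  [1,0.48,1.15,0,0],
  [1,0.58,1.39,0,0],
])

```text
clock: 14.65
eef_pos: [497.2, 97.1, 102.4]
tool_rot: [3.141, 0.003, 2.617]
force: [4.1, -4.0, 8.2]
width: 15.0
gripper_force: 73.5
```

```bash
python3 -c "
from h import *
st()"
```

```text
t 14.65 p [497.2  97.1 102.4] along 177.7 lat 0.3 F along -3.4 lat 4.6 z 8.2 yaw 149.9 T [-0.75 -0.99  0.08]
```

Emit:
play_rows([
  [1,0.08,0.18,0,0],
  [1,0.15,0.37,0,0],
  [1,0.23,0.55,0,0],
  [1,0.31,0.74,0,0],
  [1,0.38,0.92,0,0],
  [1,0.46,1.11,0,0],
  [1,0.46,1.11,0,0],
  [1,0.46,1.11,0,0],
])

```text
clock: 15.45
eef_pos: [498.8, 109.5, 102.4]
tool_rot: [3.14, 0.002, 2.617]
force: [5.6, -1.8, 7.1]
width: 14.8
gripper_force: 73.3
```

```bash
python3 -c "
from h import *
st()"
```

```text
t 15.45 p [498.8 109.5 102.4] along 190.2 lat 0.3 F along -1.0 lat 5.8 z 7.1 yaw 150.0 T [-0.5  -1.03 -0.09]
```

Emit:
play_rows([
  [1,0.08,0.18,0,0],
  [1,0.15,0.37,0,0],
  [1,0.23,0.55,0,0],
  [1,0.31,0.74,0,0],
  [1,0.31,0.74,0,0],
  [1,0.31,0.74,0,0],
])

```text
clock: 16.05
eef_pos: [499.8, 116.9, 102.4]
tool_rot: [3.141, 0.003, 2.617]
force: [5.7, -4.1, 7.8]
width: 15.1
gripper_force: 73.4
```

```bash
python3 -c "
from h import *
st()
im,P=cloud('top'); save(cv2.resize(im[140:240,190:390],None,fx=4,fy=4,interpolation=cv2.INTER_CUBIC),'t3.png')
im,P=cloud('scene'); save(cv2.resize(im[130:250,280:440],None,fx=4,fy=4,interpolation=cv2.INTER_CUBIC),'s3.png')"
```

```text
t 16.05 p [499.8 116.9 102.4] along 197.7 lat 0.3 F along -3.3 lat 6.2 z 7.8 yaw 149.9 T [-0.67 -1.07 -0.02]
```

View pics/t3.png

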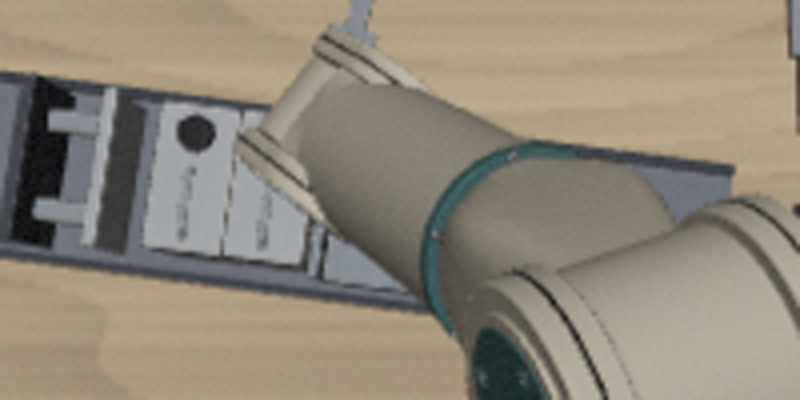

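Emit:
play_rows([
  [1,0.06,0.14,0,0],
  [1,0.12,0.28,0,0],
  [1,0.18,0.42,0,0],
  [1,0.24,0.56,0,0],
  [1,0.24,0.56,0,0],
])

```text
clock: 16.65
eef_pos: [500.6, 122.7, 102.4]
tool_rot: [-3.141, 0.003, 2.617]
force: [5.1, -3.7, 7.8]
width: 15.0
gripper_force: 73.5
```

```bash
python3 -c "
from h import *
st()"
```

```text
t 16.65 p [500.6 122.7 102.4] along 203.5 lat 0.2 F along -3.0 lat 5.6 z 7.8 yaw 149.9 T [-0.82 -1.05  0.  ]
```

Emit:
play_rows([
  [1,0.04,0.09,0,0],
  [1,0.08,0.18,0,0],
  [1,0.12,0.28,0,0],
  [1,0.15,0.37,0,0],
  [1,0.15,0.37,0,0],
  [1,0.15,0.37,0,0],
])

```text
clock: 17.25
eef_pos: [501.1, 126.4, 102.4]
tool_rot: [-3.141, 0.003, 2.617]
force: [5.4, -3.8, 7.9]
width: 15.1
gripper_force: 73.6
```

```bash
python3 -c "
from h import *
st()"
```

```text
t 17.25 p [501.1 126.4 102.4] along 207.2 lat 0.3 F along -3.1 lat 5.9 z 7.9 yaw 149.9 T [-0.9  -1.09  0.01]
```

Emit:
play_rows([
  [1,0.04,0.09,0,0],
  [1,0.08,0.18,0,0],
  [1,0.12,0.28,0,0],
  [1,0.15,0.37,0,0],
  [1,0.15,0.37,0,0],
  [1,0.15,0.37,0,0],
])

```text
clock: 17.85
eef_pos: [501.6, 130.3, 102.3]
tool_rot: [-3.141, 0.003, 2.617]
force: [4.8, -4.6, 7.7]
width: 15.1
gripper_force: 73.6
```

```bash
python3 -c "
from h import *
st()"
```

```text
t 17.85 p [501.6 130.3 102.3] along 211.2 lat 0.3 F along -3.9 lat 5.4 z 7.7 yaw 149.9 T [-0.85 -1.09  0.02]
```

Emit:
play_rows([
  [1,0.04,0.09,0,0],
  [1,0.08,0.18,0,0],
  [1,0.12,0.28,0,0],
  [1,0.15,0.37,0,0],
  [1,0.15,0.37,0,0],
  [1,0.15,0.37,0,0],
])

```text
clock: 18.45
eef_pos: [502.1, 134.3, 102.4]
tool_rot: [-3.141, 0.003, 2.617]
force: [5.5, -4.3, 7.8]
width: 15.0
gripper_force: 73.6
```

```bash
python3 -c "
from h import *
st()"
```

```text
t 18.45 p [502.1 134.3 102.4] along 215.2 lat 0.3 F along -3.5 lat 6.0 z 7.8 yaw 149.9 T [-0.89 -1.08  0.03]
```

Emit:
play_rows([
  [1,0.04,0.09,0,0],
  [1,0.08,0.18,0,0],
  [1,0.12,0.28,0,0],
  [1,0.15,0.37,0,0],
  [1,0.15,0.37,0,0],
  [1,0.15,0.37,0,0],
])

```text
clock: 19.05
eef_pos: [502.7, 138.2, 102.4]
tool_rot: [-3.141, 0.003, 2.617]
force: [5.4, -5.1, 8.1]
width: 15.8
gripper_force: 73.6
```

```bash
python3 -c "
from h import *
st()
im,P=cloud('top'); save(cv2.resize(im[140:240,190:340],None,fx=5,fy=5,interpolation=cv2.INTER_CUBIC),'t4.png')"
```

```text
t 19.05 p [502.7 138.2 102.4] along 219.1 lat 0.3 F along -4.4 lat 6.0 z 8.1 yaw 149.9 T [-0.89 -1.01  0.07]
```

View pics/t4.png

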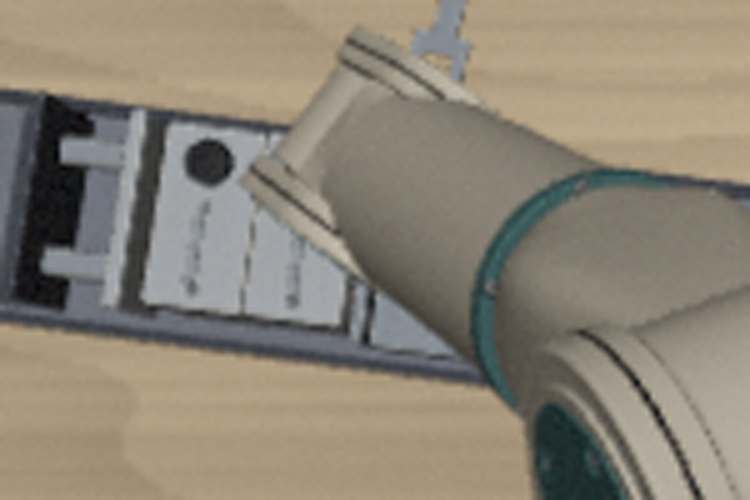

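Cans and stop are now a closed row (front plate at ~355,310), with only a few mm left to the sprung plate (~140,220).

Emit:
play_rows([
  [1,0.04,0.09,0,0],
  [1,0.08,0.18,0,0],
  [1,0.12,0.28,0,0],
  [1,0.15,0.37,0,0],
  [1,0.15,0.37,0,0],
  [1,0.15,0.37,0,0],
])

```text
clock: 19.7
eef_pos: [503.2, 142.1, 102.4]
tool_rot: [-3.141, 0.003, 2.617]
force: [5.6, -4.6, 8.3]
width: 15.2
gripper_force: 73.7
```

```bash
python3 -c "
from h import *
st()"
```

```text
t 19.7 p [503.2 142.1 102.4] along 223.1 lat 0.3 F along -3.8 lat 6.1 z 8.3 yaw 149.9 T [-0.91 -1.05  0.  ]
```

Emit:
play_rows([
  [1,0.04,0.09,0,0],
  [1,0.08,0.18,0,0],
  [1,0.12,0.28,0,0],
  [1,0.15,0.37,0,0],
  [1,0.15,0.37,0,0],
  [1,0.15,0.37,0,0],
])

```text
clock: 20.3
eef_pos: [503.7, 146.0, 102.3]
tool_rot: [-3.141, 0.003, 2.617]
force: [5.0, -4.9, 9.1]
width: 15.2
gripper_force: 73.7
```

```bash
python3 -c "
from h import *
st()"
```

```text
t 20.3 p [503.7 146.  102.3] along 227.1 lat 0.3 F along -4.2 lat 5.7 z 9.1 yaw 149.9 T [-0.9  -1.02 -0.01]
```

Emit:
play_rows([
  [1,0.04,0.09,0,0],
  [1,0.08,0.18,0,0],
  [1,0.12,0.28,0,0],
  [1,0.15,0.37,0,0],
  [1,0.15,0.37,0,0],
  [1,0.15,0.37,0,0],
])

```text
clock: 20.9
eef_pos: [504.3, 149.9, 102.4]
tool_rot: [-3.141, 0.003, 2.617]
force: [4.6, -4.4, 8.1]
width: 15.2
gripper_force: 73.7
```

```bash
python3 -c "
from h import *
st()"
```

```text
t 20.9 p [504.3 149.9 102.4] along 231.0 lat 0.3 F along -3.8 lat 5.2 z 8.1 yaw 149.9 T [-0.93 -0.99 -0.  ]
```

Emit:
play_rows([
  [1,0.04,0.09,0,0],
  [1,0.08,0.18,0,0],
  [1,0.12,0.28,0,0],
  [1,0.15,0.37,0,0],
  [1,0.15,0.37,0,0],
  [1,0.15,0.37,0,0],
])

```text
clock: 21.5
eef_pos: [504.8, 153.9, 102.4]
tool_rot: [-3.141, 0.003, 2.617]
force: [4.8, -3.9, 8.6]
width: 15.2
gripper_force: 73.7
```

```bash
python3 -c "
from h import *
st()"
```

```text
t 21.5 p [504.8 153.9 102.4] along 235.0 lat 0.3 F along -3.2 lat 5.3 z 8.6 yaw 149.9 T [-0.9  -0.97  0.03]
```

Emit:
play_rows([
  [1,0.04,0.09,0,0],
  [1,0.08,0.18,0,0],
  [1,0.12,0.28,0,0],
  [1,0.15,0.37,0,0],
  [1,0.15,0.37,0,0],
  [1,0.15,0.37,0,0],
])

```text
clock: 22.1
eef_pos: [505.0, 155.7, 102.3]
tool_rot: [-3.137, 0.004, 2.616]
force: [4.3, -8.1, 11.8]
width: 14.9
gripper_force: 74.4
```

```bash
python3 -c "
from h import *
st()
im,P=cloud('top'); save(cv2.resize(im[140:240,190:340],None,fx=5,fy=5,interpolation=cv2.INTER_CUBIC),'t5.png')"
```

```text
t 22.1 p [505.  155.7 102.3] along 236.8 lat 0.3 F along -7.5 lat 5.3 z 11.8 yaw 149.9 T [-1.61 -0.92  0.17]
```

View pics/t5.png

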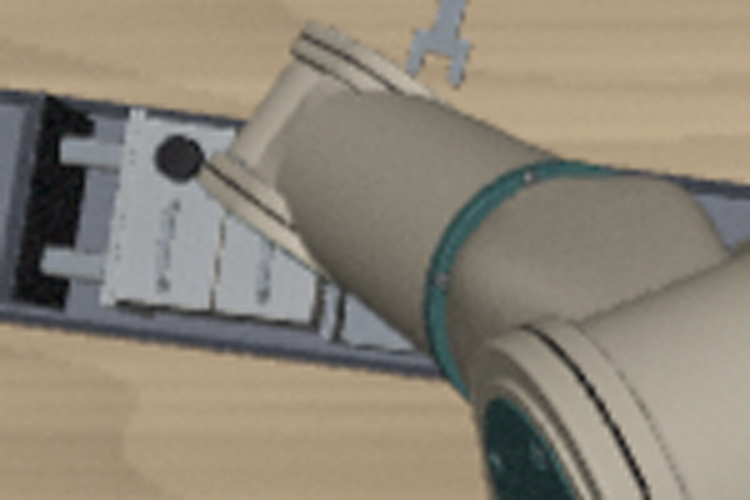

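Contact with the sprung plate now. Small steps.

Emit:
play_rows([
  [1,0.04,0.09,0,0],
  [1,0.08,0.18,0,0],
  [1,0.08,0.18,0,0],
  [1,0.08,0.18,0,0],
])

```text
clock: 22.55
eef_pos: [505.2, 156.9, 102.3]
tool_rot: [-3.136, 0.004, 2.615]
force: [3.4, -9.0, 11.9]
width: 15.3
gripper_force: 74.6
```

```bash
python3 -c "
from h import *
st()"
```

```text
t 22.55 p [505.2 156.9 102.3] along 238.1 lat 0.3 F along -8.4 lat 4.5 z 11.9 yaw 149.9 T [-1.9  -0.88  0.11]
```

Emit:
play_rows([
  [1,0.04,0.09,0,0],
  [1,0.08,0.18,0,0],
  [1,0.12,0.28,0,0],
  [1,0.15,0.37,0,0],
  [1,0.15,0.37,0,0],
  [1,0.15,0.37,0,0],
])

```text
clock: 23.15
eef_pos: [505.5, 159.1, 102.3]
tool_rot: [-3.133, 0.005, 2.614]
force: [3.3, -13.8, 14.3]
width: 15.0
gripper_force: 75.2
```

```bash
python3 -c "
from h import *
st()"
```

```text
t 23.15 p [505.5 159.1 102.3] along 240.3 lat 0.3 F along -13.3 lat 5.1 z 14.3 yaw 149.8 T [-2.43 -0.77  0.26]
```

Emit:
play_rows([
  [1,0.04,0.09,0,0],
  [1,0.08,0.18,0,0],
  [1,0.12,0.28,0,0],
  [1,0.15,0.37,0,0],
  [1,0.15,0.37,0,0],
  [1,0.15,0.37,0,0],
])

```text
clock: 23.75
eef_pos: [505.8, 161.5, 102.3]
tool_rot: [-3.13, 0.005, 2.613]
force: [3.8, -15.6, 17.1]
width: 15.1
gripper_force: 75.7
```

```bash
python3 -c "
from h import *
st()"
```

```text
t 23.75 p [505.8 161.5 102.3] along 242.6 lat 0.3 F along -15.0 lat 5.9 z 17.1 yaw 149.7 T [-3.   -0.68  0.13]
```

Emit:
play_rows([
  [1,0.04,0.09,0,0],
  [1,0.08,0.18,0,0],
  [1,0.08,0.18,0,8],
  [1,0.08,0.18,0,16],
  [1,0.08,0.18,0,24],
  [1,0.08,0.18,0,32],
  [1,0.08,0.18,0,40],
  [1,0.08,0.18,0,48],
  [1,0.08,0.18,0,56],
  [1,0.08,0.18,0,64],
])

```text
clock: 24.75
eef_pos: [505.2, 163.5, 102.4]
tool_rot: [-3.14, 0.011, 1.49]
force: [0.7, -15.4, 15.5]
width: 15.0
gripper_force: 75.4
```

```bash
python3 -c "
from h import *
st()"
```

```text
t 24.75 p [505.2 163.5 102.4] along 244.6 lat -0.6 F along -15.2 lat 2.7 z 15.5 yaw 85.4 T [-3.12 -0.31  0.23]
```

Emit:
play_rows([
  [1,0,0,0,3],
  [1,0,0,0,3],
  [1,0,0,0,3],
])

```text
clock: 25.05
eef_pos: [505.2, 163.6, 102.3]
tool_rot: [-3.14, 0.01, 1.442]
force: [1.0, -15.4, 16.5]
width: 15.2
gripper_force: 75.7
```

```bash
python3 -c "
from h import *
st()"
```

```text
t 25.05 p [505.2 163.6 102.3] along 244.6 lat -0.6 F along -15.1 lat 3.0 z 16.5 yaw 82.6 T [-3.14 -0.38 -0.12]
```

Emit:
play_rows([
  [1,0,0,0,3],
  [1,0,0,0,3],
  [1,0,0,0,3],
])

```text
clock: 25.35
eef_pos: [505.1, 163.6, 102.3]
tool_rot: [-3.141, 0.011, 1.397]
force: [1.4, -17.0, 16.3]
width: 15.1
gripper_force: 81.2
```

```bash
python3 -c "
from h import *
st()"
```

```text
t 25.35 p [505.1 163.6 102.3] along 244.7 lat -0.7 F along -16.7 lat 3.7 z 16.3 yaw 80.0 T [-3.26 -0.39  1.42]
```

Knob against its stop. Ease the load off, then release and rise.

Emit:
play_rows([
  [1,-0.2,0,-0.05,-1],
  [1,-0.4,0,-0.1,-2.5],
  [1,-0.5,0,-0.13,-2.5],
  [1,-0.5,0,-0.13,-2.5],
])

```text
clock: 25.75
eef_pos: [505.0, 163.1, 102.5]
tool_rot: [-3.142, 0.004, 1.437]
force: [4.8, -5.9, -0.1]
width: 15.2
gripper_force: 75.2
```

```bash
python3 -c "
from h import *
st()"
```

```text
t 25.75 p [505.  163.1 102.5] along 244.1 lat -0.7 F along -5.3 lat 5.5 z -0.1 yaw 82.4 T [-1.36 -1.12  0.18]
```

Emit:
play_rows([
  [0,-0.2,0,0,0],
  [0,-0.2,0,-0.1,0],
  [0,-0.2,0,-0.3,0],
  [0,-0.2,0,-0.3,0],
  [0,-0.2,0,-2,0],
  [0,-0.2,0,-5,0],
  [0,-0.2,0,-9,0],
  [0,-0.2,0,-13,0],
])

```text
clock: 26.55
eef_pos: [503.8, 164.3, 234.0]
tool_rot: [-3.14, 0.0, 1.44]
force: [0.4, -0.6, -0.1]
width: 85.6
gripper_force: 0.0
```

Emit:
play_rows([
  [0,-5,0,0,0],
  [0,-10,0,0,0],
  [0,-15,0,0,0],
  [0,-20,0,0,0],
  [0,-22,0,0,0],
  [0,-22,0,0,0],
])

```text
clock: 27.15
eef_pos: [474.8, -57.8, 232.9]
tool_rot: [-3.141, 0.002, 1.433]
force: [1.2, -0.5, 0.2]
width: 85.4
gripper_force: 0.0
```

Run:
```python
from h import *
st()
im,P=cloud("top"); c=im[95:295,190:460]
save(cv2.resize(c,None,fx=2.9,fy=2.9,interpolation=cv2.INTER_CUBIC),"t6.png")
```

```text
t 27.15 p [474.8 -57.8 232.9] along 21.2 lat -1.4 F along -0.3 lat 1.3 z 0.2 yaw 82.1 T [-0.   -0.    0.03]
```

View pics/t6.png

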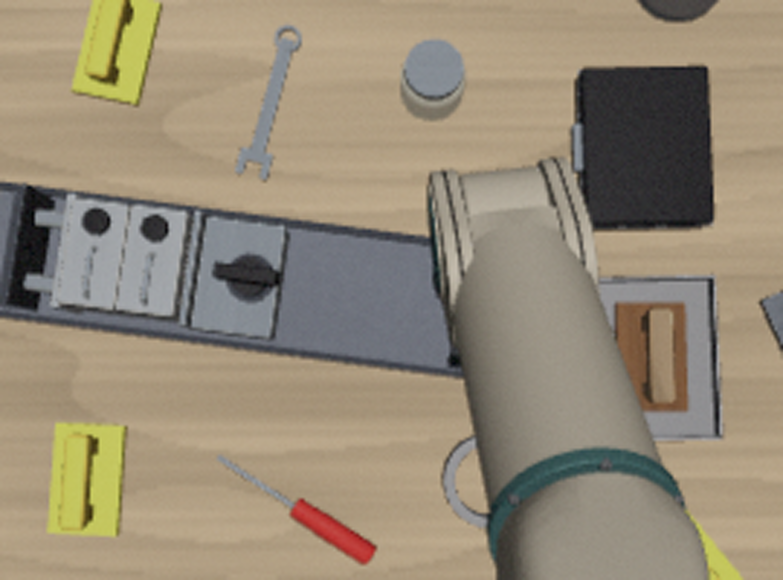

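Knob lies along the rack (245,272), both cans are squeezed upright against the plate, and the float is inside the tray (650,355). Jar and wrench have not moved.

```bash
python3 -c "
from cell import ctrl
print(ctrl.finish_job())"
```

```text
the job is handed in; nothing more can be done
None
```

I handed the job in at about 27 s: the float is flat in the tray, the stop was pushing with about 15 N when I turned the knob back to its end stop, and the cans, jar and wrench looked right in the last picture. I couldn't measure the squeeze after release, and no verdict came back.

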